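# Sort the service bits back into their trays

### The arm

A 6-joint arm with a two-finger parallel gripper is mounted at the origin on the work surface; the furniture and walls round the work are solid. World frame = base frame: x ahead of the robot, y to its left, z up, the work surface at z = 0. Lengths are in m, angles in rad, forces in N, time in s.
With the tool pointing down it reaches from about 0.3 to 0.825 m from the base axis. Payload 5.4 kg.
Tool frame: the origin (TCP) lies at the very end of the fingers, on their centre line; the grasp point (between the pads) lies 19 mm behind it; z points along the fingers, y is the line along which they close (so a half turn about z gives the same grasp; the last joint's range is limited). The gripper opens to 92 mm and grips with 3 to 60 N. Pads are 20 mm wide; open, the fingers measure 128 mm over their backs; the gripper's body (75 mm by 189 mm) begins 69 mm behind the grasp point.
Start: joints at [-1.373, 0.158, 1.597, -0, 1.386, -0.21], TCP at [0.228, -0.528, 0.176] pointing down, gripper open.
Joint ranges: [-2.91, 2.91], [-0.94, 2.29], [0.18, 2.7], [-1.29, 4.43], [0.17, 2.64], [-3, 3]. Speed limits (rad/s): [2.57, 2.57, 3.14, 3.14, 3.14, 3.14].

### API

Orientations are given as a rotation vector (axis times angle).
In Python, from rig import get_obs, read_camera, sign_off gives the robot as it stands.
- The arm moves only by the tool send_rows, never from a script. Its argument "moves" is a list of rows, each a list of 6 numbers: the shift along the tool's x, y, z in m, then the turn, a rotation vector about the tool's x, y, z in rad. A call has 1 to 10 rows; each row is the pose to reach, as a shift and turn from the pose commanded when the call began, along the tool's axes at that moment; what a row does not reach only later rows make up. A row lasts 1/8 s, in which the tool goes at most 62.5 mm and 10.7 degrees, less where a joint would pass 70% of its speed; a pose out of reach is approached as far as the arm can. A call with a gripper value outside its range is refused whole. "fingers" is the opening in per cent of the stroke, from 0 (shut) to 100 (fully open), set as the call begins (left out, the last holds). The fingers move at their own pace and stop on an object; "force" is the grip in N (left out, the last holds). Time passes only in rows, so rows that repeat a pose let the fingers close. It gives the time, the measured TCP pose, the force, the opening and the grip force at its end, in the units of the state.
- get_obs(): the state, without advancing time (a new reading comes with each control period).
- read_camera(name): name is "scene" or "top"; returns a dict with "img" (400x640x3 uint8, red, green, blue), "depth" (400x640 float32, m along the optical axis (not along the pixel's ray), 0 where there is no reading), "fov_y" (degrees; the focal length in pixels is half the picture's height over the tangent of half this angle, whatever the lens; pixels are square), "cx", "cy" (the principal point, pixels), "dist" ([k1, k2, p1, p2, k3] as OpenCV has them; the pictures are not rectified), "camera_from_world" (4x4, takes a point from world to camera coordinates). Camera axes: x right, y up, looking along -z (the intrinsics and any distortion apply to the point x, -y, -z); pixel columns grow to the right and rows downward; lengths in m; the calibration is good to about 2 mm. A picture is of the moment at which its call begins.
- sign_off(): hands the job in; it is judged then, once.
The state is a dict: "t": time; "joints": joint angles; "qvel": joint speeds; "tau": joint torques, N m; "position": TCP position; "eef_rot": TCP orientation; "force": force on the tool from outside, world axes, zero at the start; "ft_torque": the same for the moment, N m; "width": finger opening in m; "grasp_force": force on a finger pad.
Only numpy, scipy, OpenCV 4.12 (cv2) and the standard library are available. Lean on these libraries where they do the work, as an engineer would, in place of code of your own. Each camera call takes 0.05 s, during which the arm holds its last target. There are 200 camera calls.

### The job

Clear up after servicing the instrument: stand the two crimped glass vials upright in the white rack with the two small bays, the two screw-lid jars upright in the steel tray with the two wide bays, one to a bay in either order, and lay the screwdriver fully home in the shaped recess of the grey tool tray, its handle in the wide part and its blade in the narrow part. Set the vials and jars down gently, never letting one drop, and let go of everything so that all is at rest.

Things in the scene. Friction and masses are not known exactly. Their poses are not given: they have to be found in the camera images.
- tall_vial: clear glass sample vial with grey crimped cap, standing upright, 22 mm diameter, 66 mm tall, loose. Origin: centre of its underside; z up. Round, so grip it from any side; it may start at any yaw.
- short_vial: clear glass sample vial with grey crimped cap, standing upright, 22 mm diameter, 52 mm tall, loose. Origin: centre of its underside; z up. Round, any yaw.
- cap_jar: white screw jar with a blue lid, standing upright, 51 mm diameter over the lid, 58 mm tall, loose; the body, solid to the grip from 0 to 43 mm height, is 48 mm in diameter. Origin: centre of its underside; z up. Round, any yaw.
- red_jar: white screw jar with a red lid, standing upright, 55 mm diameter over the lid, 60 mm tall, loose; the body, solid to the grip from 0 to 44 mm height, is 52 mm in diameter. Origin: centre of its underside; z up. Round, any yaw.
- screwdriver: screwdriver lying flat, 150 mm long, loose. Origin: middle of its length, on its axis, 11 mm above what it lies on; +y towards the handle's end. Blue handle, 22 mm diameter, y = -10 to +75 mm; steel blade, 6 mm diameter, y = -75 to -10 mm. It can roll about its y. Grip across the handle near y = +25 mm (balance point). At the start the handle points roughly towards the robot.
- vial_rack: low white rack, fixed, 52 x 100 x 24 mm (x, y, z), open above; two square bays 44 x 44 mm, centres at its own y = -24 and +24 mm; bay floor 4 mm above the underside, walls 4 mm thick rising 20 mm above the bay floor. Hold a vial 25 mm or more above its foot, fingers closing along the rack's x, to clear walls and neighbour. Origin: centre of its underside; z up. 
- jar_tray: low bare steel tray, fixed, 78 x 152 x 16 mm (x, y, z), open above; two square bays 70 x 70 mm, centres at its own y = -37 and +37 mm; bay floor 4 mm above the underside, walls 4 mm thick rising 12 mm above the bay floor. Hold a jar 16 mm or more above its foot, fingers closing along the tray's x, to clear walls and neighbour. Origin: centre of its underside; z up. 
- tool_tray: grey tray with darker floor, fixed, 76 x 210 x 18 mm (x, y, z). Recess along its y, floor 4 mm above the underside: handle pocket 36 mm wide, y = -22 to 87 mm; blade channel 18 mm wide, y = -87 to -22. For the fingers, the walls are cut away to the floor from y = -8 to 58. Home: screwdriver's origin 15 mm above the tray's origin, +y the same way. Origin: centre of its underside; z up. 
Things that resemble listed ones, but are neither listed nor needed, are in the scene too. What is shaped like the short_vial but black or blue is not meant.

How it is judged:
At the end, for the whole second after the job is handed in: A vial in each rack bay (within 14 mm of its centre each way) and a jar in each tray bay (17 mm), on the floor (4 mm), upright (0.15 rad). Screwdriver home, handle in the wide part: within 10 mm across, 18 mm along, 5 mm in height, 0.14 rad. All still (under 0.03 m/s) (((x of tall_vial in the frame of vial_rack between -0.014 and 0.014 m and y of tall_vial in the frame of vial_rack between 0.01 and 0.038 m and z of tall_vial in the frame of vial_rack between 0 and 0.008 m and angle between each of tall_vial, short_vial's own z axis and vertical below 0.15 rad and x of short_vial in the frame of vial_rack between -0.014 and 0.014 m and y of short_vial in the frame of vial_rack between -0.038 and -0.01 m and z of short_vial in the frame of vial_rack between 0 and 0.008 m) or (x of tall_vial in the frame of vial_rack between -0.014 and 0.014 m and y of tall_vial in the frame of vial_rack between -0.038 and -0.01 m and z of tall_vial in the frame of vial_rack between 0 and 0.008 m and angle between each of tall_vial, short_vial's own z axis and vertical below 0.15 rad and x of short_vial in the frame of vial_rack between -0.014 and 0.014 m and y of short_vial in the frame of vial_rack between 0.01 and 0.038 m and z of short_vial in the frame of vial_rack between 0 and 0.008 m)) and ((x of cap_jar in the frame of jar_tray between -0.017 and 0.017 m and y of cap_jar in the frame of jar_tray between 0.02 and 0.054 m and z of cap_jar in the frame of jar_tray between 0 and 0.008 m and angle between each of cap_jar, red_jar's own z axis and vertical below 0.15 rad and x of red_jar in the frame of jar_tray between -0.017 and 0.017 m and y of red_jar in the frame of jar_tray between -0.054 and -0.02 m and z of red_jar in the frame of jar_tray between 0 and 0.008 m) or (x of cap_jar in the frame of jar_tray between -0.017 and 0.017 m and y of cap_jar in the frame of jar_tray between -0.054 and -0.02 m and z of cap_jar in the frame of jar_tray between 0 and 0.008 m and angle between each of cap_jar, red_jar's own z axis and vertical below 0.15 rad and x of red_jar in the frame of jar_tray between -0.017 and 0.017 m and y of red_jar in the frame of jar_tray between 0.02 and 0.054 m and z of red_jar in the frame of jar_tray between 0 and 0.008 m)) and x of screwdriver in the frame of tool_tray between -0.01 and 0.01 m and y of screwdriver in the frame of tool_tray between -0.018 and 0.018 m and z of screwdriver in the frame of tool_tray between 0.0102 and 0.0202 m and angle between the y axis of screwdriver and the y axis of tool_tray, either way round below 0.14 rad and linear speed of each of tall_vial, short_vial, cap_jar, red_jar, screwdriver below 0.03 m/s); the robot touches nothing.
It fails at once if a vial or jar is dropped (it falls faster than 0.6 m/s with no finger on it) ((linear speed of tall_vial above 0.6 m/s and contact force between tall_vial and the fingers below 0.02 N) or (linear speed of short_vial above 0.6 m/s and contact force between short_vial and the fingers below 0.02 N) or (linear speed of cap_jar above 0.6 m/s and contact force between cap_jar and the fingers below 0.02 N) or (linear speed of red_jar above 0.6 m/s and contact force between red_jar and the fingers below 0.02 N)).
It also fails if it takes over 120 s, if anything falls off the work surface, if the arm or the gripper's body presses on something with over 40 N, if the wrist force passes 120 N, or if a joint passes its speed limit or range.

## Working session

There is one attempt and no reset: what is moved stays moved. The work goes in short steps, Python scripts to look and compute and a tool call to move; the robot and the scene stay as the last step left them, time stands still between calls to the robot, and variables do not carry over. Pictures are saved under pics/ and viewed, at most 14 in all, crops included, and the job is handed in when it is done.

Besides the shell and the picture viewer there is one more tool, called after ">>>" as name([rows], argument=value, ...), one row to a line, values as JSON. send_rows: Moves the arm, as the interface text tells. Its arguments: {"type":"object","properties":{"moves":{"type":"array"},"fingers":{"type":"number"},"force":{"type":"number"}},"required":["moves"]}

```bash
mkdir -p pics; cat > h.py <<'E'
import numpy as np, cv2
from rig import get_obs, read_camera, sign_off
def cam(n, name=None):
    c=read_camera(n)
    if name: cv2.imwrite(f'pics/{name}.png', c['img'][:,:,::-1])
    return c
def K(c):
    f=200/np.tan(np.radians(c['fov_y'])/2)
    return np.array([[f,0,c['cx']],[0,f,c['cy']],[0,0,1]])
def ray(c,uv):
    p=cv2.undistortPoints(np.array(uv,float).reshape(-1,1,2),K(c),np.array(c['dist'],float)).reshape(-1,2)
    d=np.c_[p[:,0],-p[:,1],-np.ones(len(p))]
    T=np.linalg.inv(c['camera_from_world'])
    return T[:3,3], d@T[:3,:3].T
def onplane(c,uv,z):
    o,d=ray(c,uv); return o+d*((z-o[2])/d[:,2])[:,None]
def cloud(c):
    v,u=np.nonzero(c['depth']>0); o,d=ray(c,np.c_[u,v])
    P=np.full(c['depth'].shape+(3,),np.nan); P[v,u]=o+d*c['depth'][v,u][:,None]; return P
E
python3 - <<'E'
from h import *
for n in('scene','top'):
    c=cam(n,n+'0'); print(n,c['fov_y'],c['cx'],c['cy'],c['dist'],np.linalg.inv(c['camera_from_world']).round(3).tolist())
o=get_obs();print(o)
E
```

```text
scene 49.59088974208558 321.8681118094053 197.66861628946052 [-0.05042035  0.          0.          0.          0.        ] [[-0.644, 0.566, -0.515, 0.041], [-0.765, -0.463, 0.447, 0.39], [0.014, 0.682, 0.731, 0.707], [0.0, 0.0, 0.0, 1.0]]
top 48.45143462894793 318.5010326796817 205.01447342059498 [0.03163806 0.         0.         0.         0.        ] [[-0.006, 0.994, -0.109, 0.395], [-1.0, -0.005, 0.012, -0.028], [0.011, 0.109, 0.994, 1.058], [0.0, 0.0, 0.0, 1.0]]
{'t': 0.1, 'joints': array([-1.37310653e+00,  1.58993327e-01,  1.59810440e+00,  2.05781925e-05,
        1.38616033e+00, -2.10078812e-01]), 'qvel': array([-0.00096581, -0.00154021, -0.00229632,  0.0006721 , -0.0007756 ,
       -0.00067624]), 'tau': array([ 4.30347700e-04, -3.86500812e+01, -3.22961533e+01,  7.03162397e-02,
        3.39555717e-02, -4.78617278e-05]), 'position': array([ 0.22789789, -0.52723704,  0.17481427]), 'eef_rot': array([-3.07489285e+00, -6.35750025e-01, -4.79484996e-05]), 'force': array([ 0.6541811 ,  0.34559056, -0.38820323]), 'ft_torque': array([0.00334528, 0.00547462, 0.0162623 ]), 'grasp_force': 0.0, 'width': 0.0918351152173989}
```

View pics/top0.png

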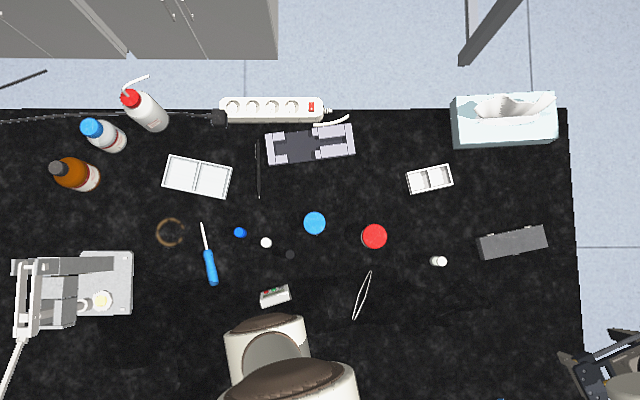

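View pics/scene0.png

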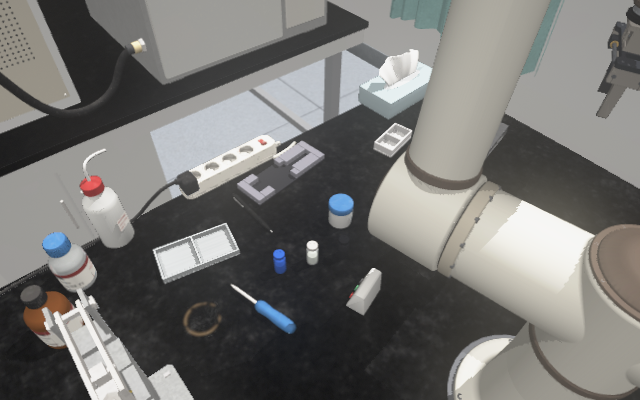

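The top view shows the jar tray at (197,176), tool tray (310,144), vial rack (430,178), blue jar (314,223), red jar (374,236), light-capped vials at (265,243) and (438,261), and screwdriver (208,255). The black (290,254) and blue (240,232) vials are decoys. The scene view confirms the left half.

```bash
python3 - <<'E'
from h import *
c=cam('top'); P=cloud(c); hsv=cv2.cvtColor(c['img'],cv2.COLOR_RGB2HSV)
np.set_printoptions(precision=4,suppress=True)
def comp(mask,box,name):
    x0,y0,x1,y1=box; m=np.zeros(mask.shape,np.uint8); m[y0:y1,x0:x1]=mask[y0:y1,x0:x1]
    n,l,s,ce=cv2.connectedComponentsWithStats(m); k=1+s[1:,4].argmax(); mm=l==k
    print(name,'px',ce[k],s[k],'zmax/med',np.nanpercentile(P[mm][:,2],[50,98]), 'cloud ctr',np.nanmean(P[mm],0))
    return mm
H,S,V=[hsv[...,i].astype(int) for i in range(3)]
Z=P[...,2]
for n,b,m in [('blue',(295,205,335,240),(H>95)&(H<125)&(S>100)),('red',(355,218,392,255),((H<10)|(H>170))&(S>100)),
  ('v1',(255,233,278,255),(V>120)&(S<60)),('v2',(425,250,452,272),(V>110)&(S<60)),
  ('sd',(195,240,222,290),(H>95)&(H<125)&(S>100)),('blade',(195,218,210,252),(V>110)&(S<80))]:
    mm=comp(m,b,n)
    ys,xs=np.nonzero(mm); print('  ellipse/rect',cv2.minAreaRect(np.c_[xs,ys].astype(np.float32)))
    if n=='sd': 
        q=P[mm]; print('  x range',np.nanmin(q,0),np.nanmax(q,0))
for n,b,z,t in [('jtray',(155,148,240,205),.016,130),('vrack',(400,158,460,200),.024,130),('ttray',(258,118,362,170),.018,100)]:
    mm=comp(cv2.morphologyEx(((V>t)&(S<70)).astype(np.uint8),cv2.MORPH_CLOSE,np.ones((5,5))),b,n)
    ys,xs=np.nonzero(mm); r=cv2.boxPoints(cv2.minAreaRect(np.c_[xs,ys].astype(np.float32)))
    w=onplane(c,r,z); print(w, 'ctr',w.mean(0), 'sides',np.linalg.norm(w-np.roll(w,1,0),axis=1))
    q=P[mm]; print(np.nanpercentile(q[:,2],[5,50,95]))
print('table z', np.nanmedian(P[290:330,180:220,2]))
i=c['img'][100:300,150:460][:,:,::-1]; cv2.imwrite('pics/crop.png',cv2.resize(i,(775,500),interpolation=cv2.INTER_CUBIC))
E
```

```text
blue px [314.0284 222.4539] [303 211  23  24 423] zmax/med [0.0577 0.0611] cloud ctr [ 0.4653 -0.0292  0.0544]
  ellipse/rect ((314.0, 222.5), (23.0, 22.0), 90.0)
red px [374.3849 235.8665] [362 223  26  26 517] zmax/med [0.0597 0.0636] cloud ctr [ 0.4342 -0.1651  0.0554]
  ellipse/rect ((374.5, 235.5), (25.0, 25.0), 90.0)
v1 px [265.701  242.2371] [261 237  11  11  97] zmax/med [0.0509 0.0555] cloud ctr [0.4216 0.0809 0.0436]
  ellipse/rect ((266.0, 242.0), (10.0, 10.0), 90.0)
v2 px [438.3916 260.6503] [430 256  17  11 143] zmax/med [0.062  0.0691] cloud ctr [ 0.3781 -0.3092  0.048 ]
  ellipse/rect ((438.0, 261.0), (10.0, 16.0), 90.0)
sd px [210.3369 267.3585] [203 248  16  38 371] zmax/med [0.019  0.0247] cloud ctr [0.3653 0.2106 0.0171]
  ellipse/rect ((210.38462829589844, 266.923095703125), (37.654296875, 10.59027099609375), 78.69007110595703)
  x range [ 0.324   0.1927 -0.0041] [0.41   0.2334 0.0261]
blade px [203.4886 235.9318] [200 222   8  28  88] zmax/med [0.0128 0.0165] cloud ctr [0.4381 0.2297 0.0104]
  ellipse/rect ((203.3941192626953, 235.52349853515625), (27.87556648254
[... 295 characters left out ...]
8 0.1579 0.0799]
[0.0011 0.005  0.017 ]
vrack px [429.0472 178.442 ] [ 405  163   49   32 1018] zmax/med [0.0056 0.0265] cloud ctr [ 0.5724 -0.3046  0.0101]
[[ 0.5851 -0.2436  0.024 ]
 [ 0.6084 -0.3476  0.024 ]
 [ 0.5546 -0.3576  0.024 ]
 [ 0.5315 -0.2542  0.024 ]] ctr [ 0.5699 -0.3008  0.024 ] sides [0.0546 0.1065 0.0547 0.1059]
[0.0007 0.0056 0.0252]
ttray px [308.7798 140.4294] [ 258  118   98   48 3165] zmax/med [0.0147 0.0257] cloud ctr [ 0.6658 -0.0176  0.0118]
[[ 0.7191  0.1051  0.018 ]
 [ 0.7486 -0.115   0.018 ]
 [ 0.6317 -0.1285  0.018 ]
 [ 0.6032  0.0894  0.018 ]] ctr [ 0.6757 -0.0122  0.018 ] sides [0.117  0.2221 0.1177 0.2197]
[0.001  0.0147 0.0213]
table z 0.00032037796766481996
```

View pics/crop.png

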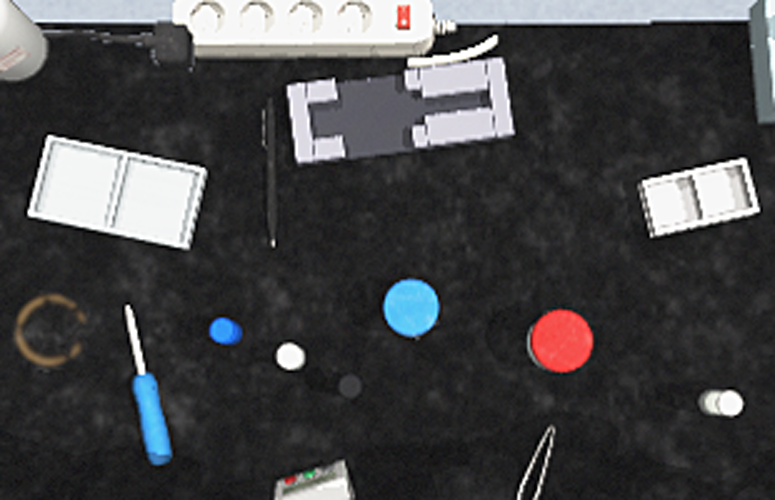

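The crop shows the tool tray's wide pocket on the left (world +y) and its channel on the right. The tray corners in the crop are about (288,85), (501,58), (514,134) and (298,163). The tall vial's cap is at crop (731,403), the short vial's at (290,356), and the lids are at (412,307) and (562,341).

```bash
cat >> h.py <<'E'
from scipy.spatial.transform import Rotation as R
def go(x,y,z,yaw):
    """shift and turn to TCP (x,y,z), tool down, closing line at world yaw (mod pi)"""
    o=get_obs(); Rm=R.from_rotvec(o['eef_rot']); p=o['position']
    q1=np.arctan2(y,x); y0=[yaw+k*np.pi for k in(-1,0,1)]; yaw=min(y0,key=lambda a:abs(q1-a))
    ty=np.array([np.cos(yaw),np.sin(yaw),0]); tz=np.array([0,0,-1.]); T=R.from_matrix(np.c_[np.cross(ty,tz),ty,tz])
    print('t %.2f'%o['t'],'pos',p.round(4),'w %.4f'%o['width'],'gf %.1f'%o['grasp_force'],'F',o['force'].round(1),'q6->%.2f'%(q1-yaw))
    print(' shift',Rm.inv().apply(np.array([x,y,z])-p).round(4),'turn',(Rm.inv()*T).as_rotvec().round(3))
E
python3 - <<'E'
from h import *
np.set_printoptions(precision=4,suppress=True)
c=cam('top'); P=cloud(c); hsv=cv2.cvtColor(c['img'],cv2.COLOR_RGB2HSV);H,S,V=[hsv[...,i].astype(int) for i in range(3)]
px=lambda L: (np.array(L,float)+.5)/2.5-.5+[150,100]
print('tall',onplane(c,px([(731,403)]),.066),'short',onplane(c,[(265.8,242.2)],.052))
print('blue',onplane(c,[(314,222.5)],.058),'red',onplane(c,[(374.4,235.8)],.060))
# tall via cloud top
b=P[250:275,425:455]; print('tall top cloud',np.nanmedian(b[b[...,2]>.058],0), 'short', np.nanmedian(P[236:250,258:275][P[236:250,258:275][...,2]>.045],0))
T=onplane(c,px([(288,85),(501,58),(514,134),(298,163)]),.018); print('ttray',T,'ctr',T.mean(0),np.linalg.norm(T-np.roll(T,1,0),axis=1),'y dir',T[0]-T[1],T[3]-T[2])
m=(((H>95)&(H<125)&(S>100))|((V>110)&(S<80))); mm=np.zeros_like(m); mm[218:290,195:222]=m[218:290,195:222]
ys,xs=np.nonzero(mm); r=onplane(c,np.c_[xs,ys],.011)[:,:2]
hb=mm&(H>95)&(H<125)&(S>100); ys,xs=np.nonzero(hb); h=onplane(c,np.c_[xs,ys],.013)[:,:2]
ctr=h.mean(0); u=np.linalg.svd(h-ctr,full_matrices=False)[2][0]; u*=-np.sign(u[0])
s=(r-ctr)@u; sh=(h-ctr)@u; print('handle ctr',ctr,'dir',u,'extent all',s.min(),s.max(),'handle',sh.min(),sh.max())
cell=P.reshape(-1,3)
# heights of obstacles > .09
for z0,z1 in((.08,.3),):
    k=(P[...,2]>z0)
    n,l,st,ce=cv2.connectedComponentsWithStats(k.astype(np.uint8))
    for i in range(1,n):
        if st[i,4]>60: q=P[l==i]; print('obst',st[i],np.nanmin(q,0),np.nanmax(q,0))
E
```

```text
tall [[ 0.3777 -0.3125  0.066 ]] short [[0.4214 0.0796 0.052 ]]
blue [[ 0.4648 -0.0291  0.058 ]] red [[ 0.4341 -0.1645  0.06  ]]
tall top cloud [ 0.3775 -0.3098  0.0653] short [0.4218 0.0815 0.0522]
ttray [[ 0.6808  0.0872  0.018 ]
 [ 0.7068 -0.117   0.018 ]
 [ 0.6325 -0.1284  0.018 ]
 [ 0.6051  0.0772  0.018 ]] ctr [ 0.6563 -0.0203  0.018 ] [0.0764 0.2058 0.0752 0.2075] y dir [-0.026   0.2041  0.    ] [-0.0274  0.2056  0.    ]
handle ctr [0.3661 0.2119] dir [-0.9699 -0.2435] extent all -0.1079233493944808 0.04361111490980248 handle -0.09908597051111483 0.04358593542060164
obst [ 119   75   39   48 1035] [0.6884 0.3019 0.0801] [0.7542 0.3838 0.204 ]
obst [474  92  83  24 938] [ 0.7047 -0.5699  0.0801] [ 0.7467 -0.3848  0.1296]
obst [192 109  33  16 255] [0.6856 0.1717 0.08  ] [0.7208 0.244  0.09  ]
obst [ 80 118  30  26 503] [0.6423 0.4258 0.0801] [0.6923 0.4693 0.1245]
obst [ 48 157  36  30 760] [0.546  0.4773 0.08  ] [0.6107 0.5406 0.1328]
obst [   0  256  101  144 5508] [0.1801 0.423  0.0801] [0.3935 0.4754 0.3405]
obst [ 217  313  142   87 8417] [ 0.1901 -0.0629  0.2743] [0.3084 0.1179 0.7326]
obst [ 557  327   83   73 3829] [ 0.1654 -0.5803  0.213 ] [ 0.2677 -0.3437  0.5867]
```

```bash
cat >> h.py <<'E'
def plan(*W):
    """chain of (x,y,z,yaw): shift and turn of each from the one before, the first from the measured pose"""
    o=get_obs(); Rm=R.from_rotvec(o['eef_rot']); p=o['position']
    print('t %.2f'%o['t'],'pos',p.round(4),'w %.4f'%o['width'],'gf %.1f'%o['grasp_force'],'q',o['joints'].round(2))
    for x,y,z,yaw in W:
        q1=np.arctan2(y,x); yaw=min([yaw+k*np.pi for k in(-1,0,1)],key=lambda a:abs(q1-a))
        ty=np.array([np.cos(yaw),np.sin(yaw),0]); tz=np.array([0,0,-1.]); T=R.from_matrix(np.c_[np.cross(ty,tz),ty,tz])
        n=np.array([x,y,z]); print(' shift',Rm.inv().apply(n-p).round(4),'turn',(Rm.inv()*T).as_rotvec().round(3),'q6 %.2f'%(q1-yaw))
        Rm,p=T,n
E
python3 - <<'E'
from h import *
plan((.3777,-.311,.15,.22),(.3777,-.311,.028,.22),(.3777,-.311,.15,.22),(.5751,-.3242,.15,.22),(.5751,-.3242,.034,.22))
E
```

```text
t 0.20 pos [ 0.2279 -0.5274  0.1751] w 0.0919 gf 0.0 q [-1.37  0.16  1.6  -0.    1.39 -0.21]
 shift [ 0.2233 -0.1393  0.0253] turn [-1.000e-03 -1.000e-03 -1.383e+00] q6 -0.91
 shift [0.    0.    0.122] turn [0. 0. 0.] q6 -0.91
 shift [ 0.     0.    -0.122] turn [0. 0. 0.] q6 -0.91
 shift [-0.056   0.1898  0.    ] turn [0. 0. 0.] q6 -0.73
 shift [0.    0.    0.116] turn [0. 0. 0.] q6 -0.73
```

>>> send_rows([
  [0.223,-0.139,0.025,0,0,-1.383],
  [0.223,-0.139,0.025,0,0,-1.383],
  [0.223,-0.139,0.025,0,0,-1.383],
  [0.223,-0.139,0.025,0,0,-1.383],
  [0.223,-0.139,0.025,0,0,-1.383],
  [0.223,-0.139,0.025,0,0,-1.383],
  [0.223,-0.139,0.025,0,0,-1.383],
  [0.223,-0.139,0.025,0,0,-1.383],
  [0.223,-0.139,0.025,0,0,-1.383],
  [0.223,-0.139,0.025,0,0,-1.383],
], fingers=100, force=12)

```text
t: 1.45
position: [0.3775, -0.3118, 0.1506]
eef_rot: [-1.966, -2.45, -0.0]
force: [-0.3, 0.6, -0.3]
width: 0.0919
grasp_force: 0.0
```

```bash
python3 - <<'E'
from h import *
plan((.3777,-.311,.028,.22))
c=cam('scene','s1');cam('top','t1')
E
```

```text
t 1.45 pos [ 0.3775 -0.3118  0.1506] w 0.0919 gf 0.0 q [-0.94 -0.05  1.86  0.    1.33 -1.16]
 shift [0.0007 0.0003 0.1226] turn [-0.    -0.    -0.001] q6 -0.91
```

View pics/s1.png

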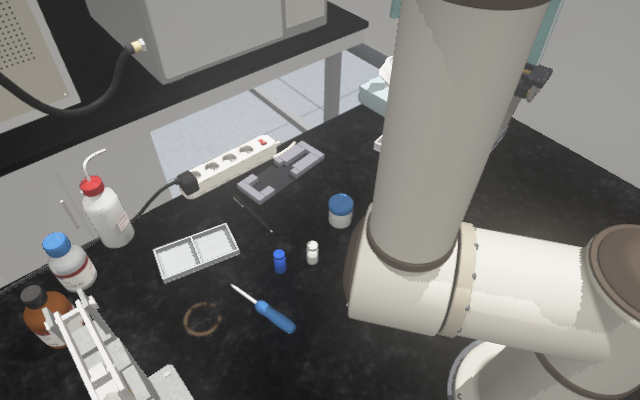

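The scene view only shows the arm blocking the vial area, so I'll rely on the numbers.

>>> send_rows([
  [0.001,0,0.03,0,0,0],
  [0.001,0,0.06,0,0,0],
  [0.001,0,0.085,0,0,0],
  [0.001,0,0.105,0,0,0],
  [0.001,0,0.122,0,0,0],
  [0.001,0,0.122,0,0,0],
])

```text
t: 2.3
position: [0.3766, -0.3099, 0.0275]
eef_rot: [-1.963, -2.449, -0.001]
force: [0.6, -0.7, -0.6]
width: 0.0918
grasp_force: 0.0
```

>>> send_rows([
  [0,0,0,0,0,0],
  [0,0,0,0,0,0],
  [0,0,0,0,0,0],
  [0,0,0,0,0,0],
  [0,0,0,0,0,0],
  [0,0,0,0,0,0],
  [0,0,0,0,0,0],
  [0,0,0,0,0,0],
], fingers=0)

```text
t: 3.3
position: [0.3774, -0.3108, 0.0287]
eef_rot: [-1.964, -2.452, 0.0]
force: [0.1, 0.4, 0.1]
width: 0.0139
grasp_force: 0.0
```

>>> send_rows([
  [0,0,0,0,0,0],
  [0,0,0,0,0,0],
])

```text
t: 3.55
position: [0.3774, -0.3108, 0.0287]
eef_rot: [-1.964, -2.452, -0.0]
force: [-0.7, 0.0, -0.3]
width: 0.0006
grasp_force: 0.0
```

```bash
python3 - <<'E'
from h import *
c=cam('top'); i=c['img'][200:320,360:520][:,:,::-1]; cv2.imwrite('pics/c2.png',cv2.resize(i,(640,480)))
E
```

```text
(no output)
```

View pics/c2.png

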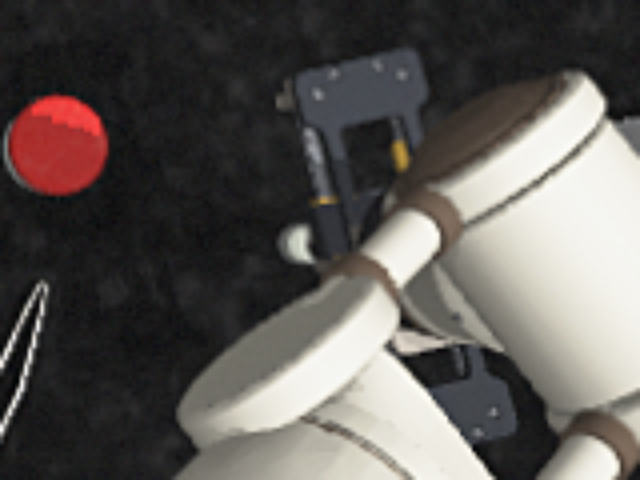

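The crop shows the vial's foot still standing just left of the closed gripper, at about px (434,261), so the fingers missed it. I'll measure why before trying again.

```bash
python3 - <<'E'
from h import *
np.set_printoptions(precision=3,suppress=True)
c=cam('top'); P=cloud(c)
for r in range(252,270,2): print(r,[('%.3f,%.3f,%.3f'%tuple(P[r,k])) for k in range(430,446,3)], c['img'][r,430:446:3].mean(1).astype(int))
E
```

```text
252 ['0.398,-0.304,-0.003', '0.398,-0.310,0.002', '0.397,-0.272,0.165', '0.397,-0.274,0.180', '0.397,-0.280,0.180', '0.397,-0.282,0.195'] [26 25 30 43 52 33]
254 ['0.393,-0.303,0.001', '0.393,-0.311,-0.001', '0.393,-0.274,0.161', '0.393,-0.275,0.176', '0.393,-0.280,0.180', '0.393,-0.283,0.191'] [29 27 25 39 56 37]
256 ['0.388,-0.303,0.001', '0.388,-0.310,0.000', '0.388,-0.317,0.003', '0.389,-0.275,0.178', '0.389,-0.280,0.180', '0.389,-0.283,0.190'] [19 68 99 32 54 44]
258 ['0.384,-0.302,0.005', '0.384,-0.303,0.029', '0.384,-0.298,0.070', '0.385,-0.275,0.175', '0.385,-0.280,0.179', '0.385,-0.286,0.179'] [ 70 174 178  19  53  50]
260 ['0.379,-0.301,0.009', '0.379,-0.301,0.034', '0.380,-0.301,0.060', '0.381,-0.276,0.171', '0.381,-0.280,0.178', '0.381,-0.286,0.179'] [ 96 201 159  28  50  57]
262 ['0.374,-0.300,0.010', '0.375,-0.300,0.036', '0.375,-0.299,0.064', '0.377,-0.277,0.167', '0.378,-0.280,0.179', '0.378,-0.285,0.180'] [ 80 191 167  26  53  53]
264 ['0.369,-0.303,-0.000', '0.370,-0.302,0.030', '0.371,-0.302,0.054', '0.371,-0.300,0.085', '0.374,-0.281,0.174', '0.380,-0.211,0.433'] [ 32 121 218  32  43  57]
266 ['0.365,-0.303,-0.001', '0.365,-0.311,-0.005', '0.365,-0.316,0.001', '0.367,-0.302,0.078', '0.377,-0.207,0.432', '0.377,-0.209,0.439'] [26 24 31 70 59 63]
268 ['0.360,-0.303,-0.003', '0.360,-0.309,-0.000', '0.360,-0.317,-0.002', '0.362,-0.303,0.072', '0.374,-0.205,0.438', '0.375,-0.208,0.443'] [20 31 30 31 64 89]
```

>>> send_rows([
  [0,0,-0.01,0,0,0],
  [0,0,-0.02,0,0,0],
  [0,0,-0.02,0,0,0],
])

```text
t: 4.03
position: [0.3781, -0.3118, 0.0502]
eef_rot: [1.962, 2.45, -0.001]
force: [-0.1, -0.6, -0.3]
width: 0.0004
grasp_force: 0.0
```

```bash
python3 - <<'E'
from h import *
o=get_obs();print(o['width'],o['grasp_force'],o['joints'],o['force'])
c=cam('top'); P=cloud(c)
for r in range(256,268,2): print(r,[('%.3f,%.3f,%.3f'%tuple(P[r,k])) for k in range(430,446,3)], c['img'][r,430:446:3].mean(1).astype(int))
E
```

```text
0.00036370702191824034 0.0 [-9.36717639e-01  7.57416636e-02  1.95105328e+00  6.40185739e-06
  1.11188349e+00 -1.15672026e+00] [-0.10188973 -0.59797934 -0.34490371]
256 ['0.388,-0.302,0.003', '0.388,-0.310,-0.000', '0.388,-0.318,-0.002', '0.388,-0.324,0.001', '0.389,-0.275,0.197', '0.389,-0.280,0.201'] [ 12  68 105  76  21  55]
258 ['0.384,-0.302,0.003', '0.384,-0.302,0.031', '0.384,-0.303,0.053', '0.384,-0.305,0.068', '0.385,-0.276,0.194', '0.386,-0.280,0.199'] [ 72 173 221 221  25  53]
260 ['0.379,-0.299,0.015', '0.379,-0.300,0.037', '0.380,-0.301,0.058', '0.380,-0.306,0.065', '0.382,-0.276,0.193', '0.382,-0.279,0.201'] [ 96 200 149 206  35  51]
262 ['0.374,-0.299,0.015', '0.375,-0.300,0.038', '0.375,-0.301,0.059', '0.375,-0.306,0.063', '0.378,-0.277,0.188', '0.378,-0.279,0.201'] [ 80 189 160 213  16  45]
264 ['0.369,-0.303,-0.001', '0.370,-0.302,0.027', '0.371,-0.302,0.052', '0.371,-0.306,0.065', '0.372,-0.301,0.105', '0.374,-0.281,0.195'] [ 33 121 211 250  59  35]
266 ['0.365,-0.303,-0.002', '0.365,-0.310,-0.002', '0.365,-0.317,-0.001', '0.366,-0.309,0.051', '0.368,-0.302,0.101', '0.368,-0.301,0.124'] [31 21 33 37 60 64]
```

>>> send_rows([
  [0,0,-0.05,0,0,0],
  [0,0,-0.09,0,0,0],
  [0,0,-0.09,0,0,0],
])

```text
t: 4.45
position: [0.379, -0.313, 0.1422]
eef_rot: [1.96, 2.447, -0.003]
force: [0.2, -0.5, -0.2]
width: 0.0007
grasp_force: 0.0
```

```bash
python3 - <<'E'
from h import *
c=cam('top'); P=cloud(c); i=c['img'][220:300,390:480][:,:,::-1]; cv2.imwrite('pics/c3.png',cv2.resize(i,(675,600)))
q=P[245:275,425:455].reshape(-1,3); q=q[(q[:,2]>.057)&(q[:,2]<.075)];print(len(q),np.median(q,0),q.min(0),q.max(0))
for r in range(256,290,3): print(r,[('%.3f,%.3f,%.3f'%tuple(P[r,k])) for k in range(436,462,4)])
E
```

```text
75 [ 0.37751855 -0.3097705   0.06590393] [ 0.36867886 -0.3195018   0.05859501] [ 0.38632687 -0.29985331  0.07023226]
256 ['0.388,-0.318,-0.001', '0.388,-0.327,-0.000', '0.388,-0.336,-0.000', '0.388,-0.346,-0.000', '0.388,-0.356,-0.001', '0.390,-0.276,0.279', '0.390,-0.278,0.294']
259 ['0.382,-0.303,0.052', '0.382,-0.308,0.067', '0.382,-0.316,0.068', '0.381,-0.345,0.000', '0.381,-0.355,-0.001', '0.385,-0.277,0.274', '0.385,-0.278,0.292']
262 ['0.375,-0.301,0.059', '0.375,-0.308,0.064', '0.375,-0.317,0.063', '0.374,-0.345,0.000', '0.374,-0.355,-0.001', '0.378,-0.300,0.200', '0.380,-0.280,0.287']
265 ['0.368,-0.304,0.047', '0.369,-0.308,0.065', '0.369,-0.316,0.066', '0.367,-0.345,-0.001', '0.367,-0.355,-0.000', '0.372,-0.302,0.193', '0.372,-0.304,0.213']
268 ['0.360,-0.317,-0.004', '0.360,-0.325,0.003', '0.360,-0.335,0.003', '0.360,-0.345,-0.002', '0.360,-0.354,0.001', '0.366,-0.303,0.190', '0.367,-0.305,0.207']
271 ['0.353,-0.317,-0.003', '0.353,-0.326,-0.001', '0.353,-0.336,-0.005', '0.353,-0.345,-0.001', '0.353,-0.354,0.000', '0.353,-0.363,0.002', '0.353,-0.372,0.001']
274 ['0.346,-0
[... 243 characters left out ...]
'0.339,-0.352,0.004', '0.339,-0.363,-0.001', 'nan,nan,nan']
280 ['0.332,-0.316,-0.000', '0.332,-0.325,0.001', '0.332,-0.334,0.001', '0.332,-0.344,-0.000', '0.332,-0.352,0.003', '0.364,-0.194,0.533', '0.364,-0.197,0.538']
283 ['0.325,-0.315,-0.000', '0.325,-0.324,0.001', '0.325,-0.334,-0.000', '0.359,-0.189,0.518', '0.360,-0.189,0.532', '0.361,-0.192,0.539', '0.361,-0.192,0.551']
286 ['0.318,-0.315,-0.001', '0.318,-0.324,0.001', '0.356,-0.184,0.517', '0.356,-0.186,0.528', '0.357,-0.187,0.540', '0.358,-0.188,0.551', '0.359,-0.190,0.559']
289 ['0.351,-0.178,0.503', '0.352,-0.179,0.517', '0.353,-0.181,0.528', '0.354,-0.182,0.541', '0.355,-0.183,0.550', '0.355,-0.185,0.560', '0.356,-0.185,0.572']
```

View pics/c3.png

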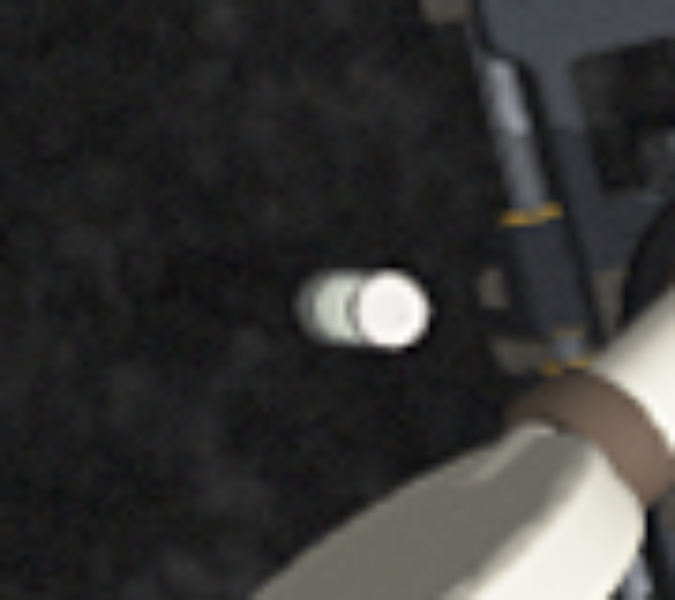

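The crop shows the vial unmoved, with its cap at crop (392,308). The finger ends at about (490,290) and (515,350) look roughly 40 mm higher than the reported TCP. I'll measure the actual tip height with the fingers closed and then open.

```bash
cat > tip.py <<'E'
from h import *
c=cam('top'); P=cloud(c); o=get_obs(); p=o['position']
d=P-p; k=(np.hypot(d[...,0],d[...,1])<.08)&(P[...,2]>.09)
n,l,s,ce=cv2.connectedComponentsWithStats(k.astype(np.uint8))
z=np.where(k,P[...,2],9); idx=np.argsort(z.ravel())[:25]
for i in idx[::3]: v,u=divmod(i,640); print(u,v,P[v,u].round(3),c['img'][v,u])
print('TCP',p.round(4),'w',o['width'],'joints',o['joints'].round(3))
q=np.r_[p,1]
for w in (p,p+[0,0,.045]):
    e=c['camera_from_world']@np.r_[w,1]; x=cv2.projectPoints(np.array([[e[0],-e[1],-e[2]]]),np.zeros(3),np.zeros(3),K(c),np.array(c['dist']))[0]; print('proj',x.ravel().round(1))
E
python3 tip.py
```

```text
452 260 [ 0.381 -0.3    0.178] [29 32 33]
452 259 [ 0.383 -0.299  0.18 ] [40 39 37]
454 266 [ 0.37  -0.302  0.182] [48 47 47]
455 268 [ 0.366 -0.304  0.182] [52 50 46]
455 269 [ 0.364 -0.302  0.186] [35 33 34]
455 267 [ 0.368 -0.302  0.187] [63 61 59]
457 269 [ 0.364 -0.305  0.189] [71 67 64]
453 257 [ 0.387 -0.298  0.189] [68 67 64]
457 267 [ 0.368 -0.305  0.191] [70 68 61]
TCP [ 0.3772 -0.3106  0.1383] w 0.00044025730851484534 joints [-0.937 -0.036  1.876 -0.     1.302 -1.157]
proj [451.4 261.7]
proj [458.5 262.2]
```

>>> send_rows([
  [0,0,0,0,0,0],
  [0,0,0,0,0,0],
  [0,0,0,0,0,0],
  [0,0,0,0,0,0],
  [0,0,0,0,0,0],
  [0,0,0,0,0,0],
  [0,0,0,0,0,0],
], fingers=60)

```text
t: 5.42
position: [0.3774, -0.3108, 0.1387]
eef_rot: [1.964, 2.452, -0.0]
force: [-0.4, 0.1, 0.7]
width: 0.055
grasp_force: 0.0
```

```bash
python3 tip.py; python3 - <<'E'
from h import *
c=cam('top'); cv2.imwrite('pics/c4.png',cv2.resize(c['img'][220:300,390:500][:,:,::-1],(770,560)))
E
```

```text
448 246 [ 0.409 -0.293  0.178] [53 53 52]
448 245 [ 0.411 -0.292  0.182] [54 54 49]
449 249 [ 0.403 -0.293  0.185] [26 28 30]
450 247 [ 0.407 -0.294  0.189] [68 65 61]
450 246 [ 0.409 -0.293  0.192] [77 74 72]
450 244 [ 0.412 -0.292  0.195] [78 72 71]
451 247 [ 0.407 -0.293  0.198] [62 61 57]
469 247 [ 0.406 -0.312  0.241] [74 67 53]
450 241 [ 0.416 -0.269  0.272] [36 35 35]
TCP [ 0.3774 -0.3108  0.1387] w 0.055126573230878516 joints [-0.937 -0.036  1.875  0.     1.302 -1.157]
proj [451.5 261.6]
proj [458.7 262.1]
```

View pics/c4.png

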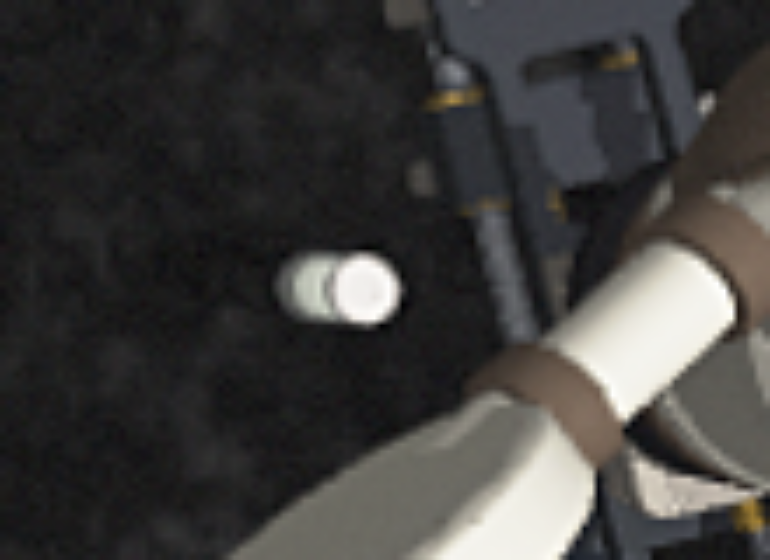

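The crop confirms it: the finger ends sit about 38 mm above the reported TCP, because the nearer fingertip at (420,178) unprojects to z≈0.178. I'll treat the real tip height as reported z + 0.038.

>>> send_rows([
  [0,0,0.03,0,0,0],
  [0,0,0.06,0,0,0],
  [0,0,0.09,0,0,0],
  [0,0,0.11,0,0,0],
  [0,0,0.13,0,0,0],
  [0,0,0.148,0,0,0],
  [0,0,0.148,0,0,0],
])

```text
t: 6.4
position: [0.3765, -0.3097, -0.0105]
eef_rot: [-1.962, -2.449, -0.001]
force: [0.3, -0.8, 0.6]
width: 0.055
grasp_force: 0.0
```

>>> send_rows([
  [0,0,0,0,0,0],
  [0,0,0,0,0,0],
  [0,0,0,0,0,0],
  [0,0,0,0,0,0],
  [0,0,0,0,0,0],
  [0,0,0,0,0,0],
], fingers=0)

```text
t: 7.15
position: [0.3776, -0.3112, -0.0088]
eef_rot: [1.964, 2.451, -0.0]
force: [-0.3, -0.6, 4.6]
width: 0.0221
grasp_force: 12.0
```

>>> send_rows([
  [0,0,-0.02,0,0,0],
  [0,0,-0.05,0,0,0],
  [0,0,-0.08,0,0,0],
  [0,0,-0.11,0,0,0],
  [0,0,-0.11,0,0,0],
  [0,0,-0.11,0,0,0],
])

```text
t: 7.9
position: [0.3768, -0.31, 0.0993]
eef_rot: [-1.963, -2.45, -0.001]
force: [-0.8, -0.4, -0.6]
width: 0.022
grasp_force: 12.0
```

```bash
python3 - <<'E'
from h import *
plan((.5751,-.3242,.101,.22))
c=cam('top'); i=c['img'][200:300,390:500][:,:,::-1]; cv2.imwrite('pics/c5.png',cv2.resize(i,(660,600)))
E
```

```text
t 7.90 pos [ 0.3768 -0.31    0.0993] w 0.0220 gf 12.0 q [-0.94  0.01  1.91 -0.    1.22 -1.16]
 shift [-0.0571  0.1904 -0.002 ] turn [-0.001 -0.002  0.   ] q6 -0.73
```

View pics/c5.png

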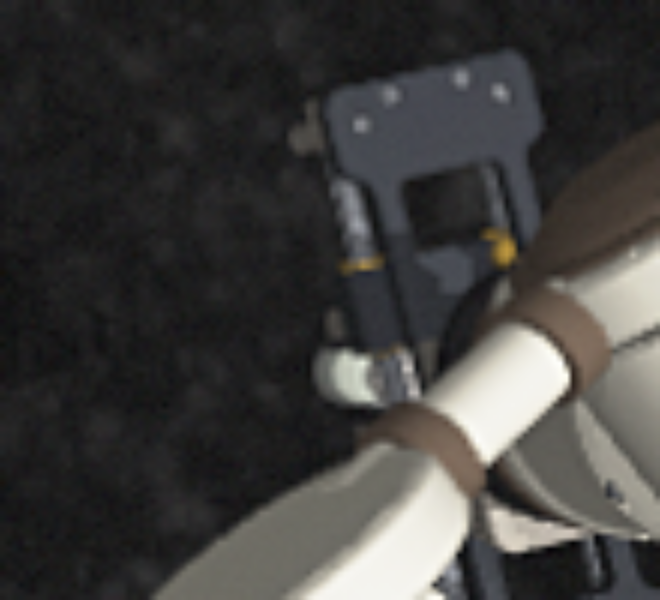

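The vial is held, with its foot visible at crop (345,375). Next I carry it to the rack.

>>> send_rows([
  [-0.01,0.032,0,0,0,0],
  [-0.021,0.07,0,0,0,0],
  [-0.034,0.112,0,0,0,0],
  [-0.045,0.15,0,0,0,0],
  [-0.053,0.177,0,0,0,0],
  [-0.0565,0.19,0,0,0,0],
  [-0.0565,0.19,0,0,0,0],
  [-0.0565,0.19,0,0,0,0],
])

```text
t: 8.95
position: [0.574, -0.3241, 0.0994]
eef_rot: [-1.963, -2.45, 0.0]
force: [-0.3, 0.1, 0.4]
width: 0.0222
grasp_force: 12.0
```

```bash
python3 - <<'E'
from h import *
plan((.5751,-.3242,.101,.22))
E
```

```text
t 8.95 pos [ 0.574  -0.3241  0.0994] w 0.0222 gf 12.0 q [-0.7   0.44  1.41 -0.    1.3  -0.92]
 shift [-0.0004  0.001  -0.0016] turn [-0.002 -0.002 -0.   ] q6 -0.73
```

>>> send_rows([
  [0,0.001,0.025,0,0,0],
  [0,0.001,0.055,0,0,0],
  [0,0.001,0.08,0,0,0],
  [0,0.001,0.095,0,0,0],
  [0,0.001,0.101,0,0,0],
  [0,0.001,0.103,0,0,0],
  [0,0.001,0.103,0,0,0],
])

```text
t: 9.82
position: [0.5766, -0.3248, -0.0013]
eef_rot: [1.963, 2.451, -0.0]
force: [0.2, 1.0, 0.2]
width: 0.0218
grasp_force: 12.0
```

>>> send_rows([
  [0,0,0.001,0,0,0],
  [0,0,0.002,0,0,0],
  [0,0,0.0025,0,0,0],
  [0,0,0.0025,0,0,0],
])

```text
t: 10.32
position: [0.5761, -0.3243, -0.0048]
eef_rot: [1.964, 2.452, 0.0]
force: [1.1, -1.1, -0.9]
width: 0.0223
grasp_force: 12.0
```

>>> send_rows([
  [0,0,0.001,0,0,0],
  [0,0,0.001,0,0,0],
])

```text
t: 10.58
position: [0.5763, -0.3244, -0.0048]
eef_rot: [1.964, 2.452, -0.0]
force: [-1.5, 1.3, 6.1]
width: 0.0219
grasp_force: 12.0
```

>>> send_rows([
  [0,0,0.001,0,0,0],
  [0,0,0.001,0,0,0],
])

```text
t: 10.82
position: [0.5764, -0.3246, -0.0049]
eef_rot: [1.964, 2.452, -0.0]
force: [-4.4, 2.7, 9.5]
width: 0.0221
grasp_force: 12.0
```

>>> send_rows([
  [0,0,0,0,0,0],
  [0,0,0,0,0,0],
  [0,0,0,0,0,0],
  [0,0,0,0,0,0],
  [0,0,0,0,0,0],
], fingers=60)

```text
t: 11.45
position: [0.5761, -0.3243, -0.0069]
eef_rot: [-1.964, -2.452, -0.0]
force: [-0.3, -0.1, 0.6]
width: 0.0551
grasp_force: 0.0
```

>>> send_rows([
  [0,0,-0.015,0,0,0],
  [0,0,-0.05,0,0,0],
  [0,0,-0.1,0,0,0],
  [0,0,-0.12,0,0,0],
  [0,0,-0.12,0,0,0],
])

```text
t: 12.08
position: [0.5771, -0.3251, 0.1151]
eef_rot: [1.962, 2.449, -0.0]
force: [-0.1, -0.5, -0.4]
width: 0.0552
grasp_force: 0.0
```

```bash
python3 - <<'E'
from h import *
plan((.4216,.0805,.11,-.2),(.4216,.0805,-.013,-.2),(.4216,.0805,.1,-.2),(.5647,-.2774,.1,.22))
E
```

```text
t 12.07 pos [ 0.5771 -0.3251  0.1151] w 0.0552 gf 0.0 q [-0.7   0.42  1.39 -0.    1.32 -0.92]
 shift [ 0.4298 -0.0633  0.0037] turn [0.003 0.002 0.42 ] q6 0.39
 shift [0.    0.    0.123] turn [0. 0. 0.] q6 0.39
 shift [ 0.     0.    -0.113] turn [0. 0. 0.] q6 0.39
 shift [-0.3223  0.2114  0.    ] turn [ 0.    0.   -0.42] q6 -0.68
```

>>> send_rows([
  [0.05,-0.007,0.003,0,0,0.05],
  [0.105,-0.015,0.003,0,0,0.1],
  [0.16,-0.023,0.003,0,0,0.16],
  [0.22,-0.032,0.003,0,0,0.22],
  [0.28,-0.041,0.003,0,0,0.28],
  [0.335,-0.049,0.003,0,0,0.33],
  [0.385,-0.057,0.003,0,0,0.38],
  [0.43,-0.063,0.003,0,0,0.42],
  [0.43,-0.063,0.003,0,0,0.42],
  [0.43,-0.063,0.003,0,0,0.42],
])

```text
t: 13.32
position: [0.4201, 0.0812, 0.1089]
eef_rot: [-2.431, -1.988, 0.003]
force: [-0.5, 0.2, -0.1]
width: 0.0551
grasp_force: 0.0
```

```bash
python3 - <<'E'
from h import *
plan((.4216,.0805,-.013,-.2))
c=cam('top','t6')
E
```

```text
t 13.32 pos [0.4201 0.0812 0.1089] w 0.0551 gf 0.0 q [-0.09 -0.17  2.06 -0.    1.25  0.11]
 shift [-0.0003  0.0019  0.1219] turn [-0.002  0.001  0.001] q6 0.39
```

View pics/t6.png

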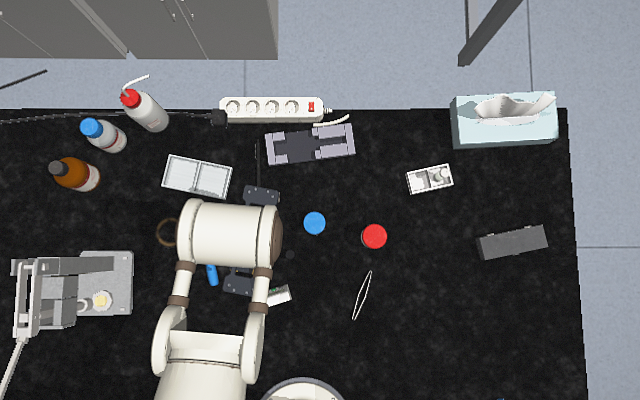

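The tall vial stands in the rack's right bay at about px (441,172), and the gripper is over the short vial.

>>> send_rows([
  [0,0.001,0.03,0,0,0],
  [0,0.001,0.06,0,0,0],
  [0,0.001,0.09,0,0,0],
  [0,0.001,0.11,0,0,0],
  [0,0.001,0.122,0,0,0],
  [0,0.001,0.122,0,0,0],
])

```text
t: 14.12
position: [0.4213, 0.0808, -0.0125]
eef_rot: [-2.432, -1.986, 0.002]
force: [-0.6, -0.2, 0.2]
width: 0.055
grasp_force: 0.0
```

>>> send_rows([
  [0,0,0,0,0,0],
  [0,0,0,0,0,0],
  [0,0,0,0,0,0],
  [0,0,0,0,0,0],
  [0,0,0,0,0,0],
  [0,0,0,0,0,0],
], fingers=0)

```text
t: 14.88
position: [0.4221, 0.0814, -0.0115]
eef_rot: [2.432, 1.988, 0.001]
force: [-0.4, -0.1, 3.1]
width: 0.022
grasp_force: 12.0
```

>>> send_rows([
  [0,0,-0.02,0,0,0],
  [0,0,-0.05,0,0,0],
  [0,0,-0.08,0,0,0],
  [0,0,-0.11,0,0,0],
  [0,0,-0.11,0,0,0],
  [0,0,-0.11,0,0,0],
])

```text
t: 15.62
position: [0.4208, 0.0815, 0.0969]
eef_rot: [-2.431, -1.988, 0.002]
force: [-0.1, 0.5, -0.3]
width: 0.0218
grasp_force: 12.0
```

```bash
python3 - <<'E'
from h import *
plan((.5647,-.2774,.0975,.22))
E
```

```text
t 15.62 pos [0.4208 0.0815 0.0969] w 0.0218 gf 12.0 q [-0.09 -0.16  2.07 -0.    1.23  0.11]
 shift [-0.3231  0.2123 -0.0009] turn [-0.002 -0.    -0.42 ] q6 -0.68
```

>>> send_rows([
  [-0.03,0.02,0,0,0,-0.04],
  [-0.075,0.049,0,0,0,-0.1],
  [-0.12,0.079,0,0,0,-0.16],
  [-0.165,0.108,0,0,0,-0.22],
  [-0.21,0.138,0,0,0,-0.28],
  [-0.255,0.168,0,0,0,-0.34],
  [-0.295,0.194,0,0,0,-0.39],
  [-0.323,0.212,0,0,0,-0.42],
  [-0.323,0.212,0,0,0,-0.42],
  [-0.323,0.212,0,0,0,-0.42],
])

```text
t: 16.88
position: [0.5643, -0.2759, 0.0963]
eef_rot: [-1.962, -2.449, -0.0]
force: [0.4, 0.1, -0.7]
width: 0.0223
grasp_force: 12.0
```

```bash
python3 - <<'E'
from h import *
plan((.5647,-.2774,.0975,.22))
E
```

```text
t 16.88 pos [ 0.5643 -0.2759  0.0963] w 0.0223 gf 12.0 q [-0.65  0.36  1.51  0.    1.27 -0.87]
 shift [-0.0016  0.0001 -0.0012] turn [-0.002 -0.003 -0.   ] q6 -0.68
```

>>> send_rows([
  [-0.001,0,0.025,0,0,0],
  [-0.001,0,0.055,0,0,0],
  [-0.001,0,0.08,0,0,0],
  [-0.001,0,0.095,0,0,0],
  [-0.001,0,0.102,0,0,0],
  [-0.001,0,0.1045,0,0,0],
  [-0.001,0,0.1045,0,0,0],
])

```text
t: 17.75
position: [0.5661, -0.2786, -0.0055]
eef_rot: [1.963, 2.451, 0.0]
force: [-0.4, 0.0, -0.1]
width: 0.0221
grasp_force: 12.0
```

>>> send_rows([
  [0,0,0.001,0,0,0],
  [0,0,0.002,0,0,0],
  [0,0,0.002,0,0,0],
])

```text
t: 18.12
position: [0.5661, -0.2786, -0.0075]
eef_rot: [1.963, 2.451, 0.0]
force: [-0.6, 0.3, 3.8]
width: 0.0218
grasp_force: 12.0
```

>>> send_rows([
  [0,0,0,0,0,0],
  [0,0,0,0,0,0],
  [0,0,0,0,0,0],
  [0,0,0,0,0,0],
], fingers=55)

```text
t: 18.62
position: [0.5655, -0.2782, -0.0085]
eef_rot: [-1.964, -2.452, 0.0]
force: [-0.8, -0.1, -0.3]
width: 0.0502
grasp_force: 0.0
```

>>> send_rows([
  [0,0,-0.015,0,0,0],
  [0,0,-0.05,0,0,0],
  [0,0,-0.1,0,0,0],
  [0,0,-0.11,0,0,0],
  [0,0,-0.11,0,0,0],
])

```text
t: 19.25
position: [0.5661, -0.2786, 0.1028]
eef_rot: [1.963, 2.45, 0.0]
force: [-0.2, 0.3, -0.0]
width: 0.0506
grasp_force: 0.0
```

```bash
python3 - <<'E'
from h import *
plan((.4648,-.0291,.105,-.4),(.4648,-.0291,-.022,-.4),(.4648,-.0291,.078,-.4),(.583,.281,.078,-.4))
E
```

```text
t 19.25 pos [ 0.5661 -0.2786  0.1028] w 0.0506 gf 0.0 q [-0.65  0.36  1.5  -0.    1.28 -0.87]
 shift [ 0.2656 -0.0444 -0.0027] turn [0.002 0.001 0.62 ] q6 0.34
 shift [0.    0.    0.127] turn [0. 0. 0.] q6 0.34
 shift [ 0.   0.  -0.1] turn [0. 0. 0.] q6 0.34
 shift [ 0.3317 -0.0119  0.    ] turn [0. 0. 0.] q6 0.85
```

>>> send_rows([
  [0.04,-0.006,-0.002,0,0,0.08],
  [0.085,-0.014,-0.002,0,0,0.18],
  [0.135,-0.022,-0.002,0,0,0.3],
  [0.185,-0.031,-0.002,0,0,0.42],
  [0.23,-0.038,-0.002,0,0,0.53],
  [0.2655,-0.0445,-0.002,0,0,0.62],
  [0.2655,-0.0445,-0.002,0,0,0.62],
  [0.2655,-0.0445,-0.002,0,0,0.62],
], fingers=100, force=20)

```text
t: 20.25
position: [0.4638, -0.0292, 0.1028]
eef_rot: [-2.617, -1.736, 0.002]
force: [-0.2, 0.6, 0.4]
width: 0.0918
grasp_force: 0.0
```

```bash
python3 - <<'E'
from h import *
plan((.4648,-.0291,-.022,-.4))
E
```

```text
t 20.25 pos [ 0.4638 -0.0292  0.1028] w 0.0918 gf 0.0 q [-0.32 -0.06  1.97 -0.    1.23  0.08]
 shift [0.0005 0.0011 0.1248] turn [-0.001  0.001  0.001] q6 0.34
```

>>> send_rows([
  [0,0,0.03,0,0,0],
  [0,0,0.06,0,0,0],
  [0,0,0.09,0,0,0],
  [0,0,0.11,0,0,0],
  [0,0,0.126,0,0,0],
  [0,0,0.126,0,0,0],
])

```text
t: 21.0
position: [0.4633, -0.0291, -0.0235]
eef_rot: [-2.617, -1.734, 0.003]
force: [0.1, -0.0, 0.4]
width: 0.0921
grasp_force: 0.0
```

>>> send_rows([
  [0,0,0,0,0,0],
  [0,0,0,0,0,0],
  [0,0,0,0,0,0],
  [0,0,0,0,0,0],
  [0,0,0,0,0,0],
  [0,0,0,0,0,0],
], fingers=0)

```text
t: 21.75
position: [0.4645, -0.0289, -0.0221]
eef_rot: [2.618, 1.736, 0.001]
force: [0.2, 0.9, 1.9]
width: 0.0474
grasp_force: 20.0
```

>>> send_rows([
  [0,0,-0.02,0,0,0],
  [0,0,-0.05,0,0,0],
  [0,0,-0.08,0,0,0],
  [0,0,-0.1,0,0,0],
  [0,0,-0.1,0,0,0],
  [0,0,-0.1,0,0,0],
])

```text
t: 22.5
position: [0.4634, -0.0286, 0.0766]
eef_rot: [-2.617, -1.735, 0.002]
force: [-0.6, 0.1, -1.2]
width: 0.0475
grasp_force: 20.0
```

```bash
python3 - <<'E'
from h import *
plan((.583,.281,.077,-.4))
E
```

```text
t 22.50 pos [ 0.4634 -0.0286  0.0766] w 0.0475 gf 20.0 q [-0.32 -0.03  2.    0.    1.17  0.08]
 shift [ 0.3317 -0.0104 -0.0005] turn [-0.002  0.     0.   ] q6 0.85
```

>>> send_rows([
  [0.03,-0.001,0,0,0,0],
  [0.075,-0.003,0,0,0,0],
  [0.125,-0.004,0,0,0,0],
  [0.175,-0.006,0,0,0,0],
  [0.225,-0.008,0,0,0,0],
  [0.27,-0.009,0,0,0,0],
  [0.305,-0.01,0,0,0,0],
  [0.3315,-0.011,0,0,0,0],
  [0.3315,-0.011,0,0,0,0],
  [0.3315,-0.011,0,0,0,0],
])

```text
t: 23.75
position: [0.5822, 0.2798, 0.0764]
eef_rot: [-2.618, -1.735, 0.004]
force: [-0.8, -0.1, -1.5]
width: 0.048
grasp_force: 20.0
```

```bash
python3 - <<'E'
from h import *
plan((.583,.281,.077,-.4))
cam('scene','s7')
E
```

```text
t 23.75 pos [0.5822 0.2798 0.0764] w 0.0480 gf 20.0 q [ 0.26  0.43  1.47 -0.    1.25  0.66]
 shift [ 0.0014  0.0003 -0.0006] turn [-0.002  0.002 -0.   ] q6 0.85
```

View pics/s7.png

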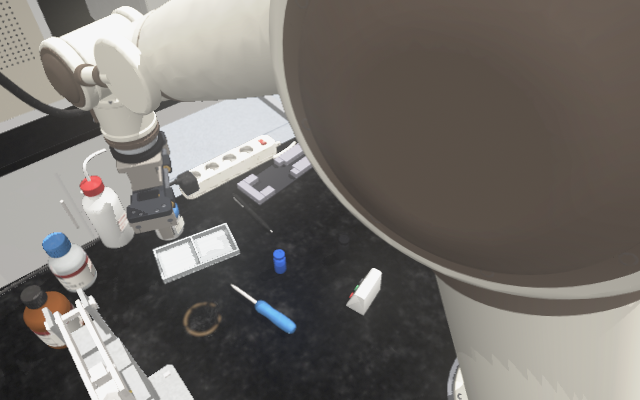

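The jar hangs over the jar tray clear of the wash bottle, with the gripper around px (155,205).

>>> send_rows([
  [0.001,0,0.025,0,0,0],
  [0.001,0,0.05,0,0,0],
  [0.001,0,0.072,0,0,0],
  [0.001,0,0.086,0,0,0],
  [0.001,0,0.092,0,0,0],
  [0.001,0,0.094,0,0,0],
  [0.001,0,0.094,0,0,0],
])

```text
t: 24.68
position: [0.5842, 0.2819, -0.0156]
eef_rot: [2.618, 1.736, 0.002]
force: [0.1, 0.4, 0.1]
width: 0.0472
grasp_force: 20.0
```

>>> send_rows([
  [0,0,0.001,0,0,0],
  [0,0,0.002,0,0,0],
  [0,0,0.002,0,0,0],
])

```text
t: 25.05
position: [0.5839, 0.2818, -0.018]
eef_rot: [2.618, 1.736, 0.001]
force: [0.0, 0.3, 0.3]
width: 0.0471
grasp_force: 20.0
```

>>> send_rows([
  [0,0,0.001,0,0,0],
  [0,0,0.001,0,0,0],
])

```text
t: 25.3
position: [0.5838, 0.2818, -0.0181]
eef_rot: [2.618, 1.736, 0.0]
force: [-2.8, -0.7, 7.0]
width: 0.0474
grasp_force: 20.0
```

>>> send_rows([
  [0,0,0,0,0,0],
  [0,0,0,0,0,0],
  [0,0,0,0,0,0],
  [0,0,0,0,0,0],
], fingers=80)

```text
t: 25.8
position: [0.5835, 0.2816, -0.0195]
eef_rot: [-2.618, -1.736, 0.0]
force: [1.0, -0.2, 0.4]
width: 0.0733
grasp_force: 0.0
```

>>> send_rows([
  [0,0,-0.015,0,0,0],
  [0,0,-0.05,0,0,0],
  [0,0,-0.1,0,0,0],
  [0,0,-0.12,0,0,0],
  [0,0,-0.12,0,0,0],
])

```text
t: 26.42
position: [0.5848, 0.2821, 0.1026]
eef_rot: [2.618, 1.735, 0.006]
force: [0.3, 0.2, -0.2]
width: 0.0739
grasp_force: 0.0
```

```bash
python3 - <<'E'
from h import *
plan((.4341,-.1645,.105,-.212),(.4341,-.1645,-.022,-.212),(.4341,-.1645,.078,-.212),(.5697,.2102,.078,-.212))
E
```

```text
t 26.43 pos [0.5848 0.2821 0.1026] w 0.0739 gf 0.0 q [0.26 0.4  1.45 0.   1.29 0.66]
 shift [-0.47    0.0351 -0.0034] turn [ 0.003 -0.002 -0.188] q6 -0.15
 shift [0.    0.    0.127] turn [0. 0. 0.] q6 -0.15
 shift [ 0.   0.  -0.1] turn [0. 0. 0.] q6 -0.15
 shift [0.3948 0.0537 0.    ] turn [0. 0. 0.] q6 0.57
```

>>> send_rows([
  [-0.045,0.003,-0.002,0,0,-0.02],
  [-0.1,0.007,-0.002,0,0,-0.04],
  [-0.16,0.012,-0.002,0,0,-0.065],
  [-0.22,0.016,-0.002,0,0,-0.09],
  [-0.28,0.021,-0.002,0,0,-0.11],
  [-0.34,0.025,-0.002,0,0,-0.135],
  [-0.4,0.03,-0.002,0,0,-0.16],
  [-0.445,0.033,-0.002,0,0,-0.18],
  [-0.47,0.035,-0.002,0,0,-0.188],
  [-0.47,0.035,-0.002,0,0,-0.188],
], fingers=100)

```text
t: 27.68
position: [0.4311, -0.1652, 0.1006]
eef_rot: [-2.444, -1.968, 0.002]
force: [0.1, 0.9, 0.2]
width: 0.0918
grasp_force: 0.0
```

```bash
python3 - <<'E'
from h import *
plan((.4341,-.1645,-.022,-.212))
E
```

```text
t 27.68 pos [ 0.4311 -0.1652  0.1006] w 0.0918 gf 0.0 q [-0.63 -0.06  1.98  0.    1.23 -0.41]
 shift [0.0011 0.0033 0.1226] turn [-0.004 -0.002 -0.003] q6 -0.15
```

>>> send_rows([
  [0,0.001,0.03,0,0,0],
  [0,0.001,0.06,0,0,0],
  [0,0.001,0.09,0,0,0],
  [0,0.001,0.11,0,0,0],
  [0,0.001,0.124,0,0,0],
  [0,0.001,0.124,0,0,0],
])

```text
t: 28.42
position: [0.4327, -0.1636, -0.0227]
eef_rot: [-2.441, -1.973, 0.001]
force: [-0.2, 1.2, 0.1]
width: 0.0919
grasp_force: 0.0
```

>>> send_rows([
  [0,0,0,0,0,0],
  [0,0,0,0,0,0],
  [0,0,0,0,0,0],
  [0,0,0,0,0,0],
  [0,0,0,0,0,0],
  [0,0,0,0,0,0],
], fingers=0)

```text
t: 29.18
position: [0.434, -0.1652, -0.021]
eef_rot: [2.444, 1.974, 0.0]
force: [-0.1, 0.5, 2.6]
width: 0.0512
grasp_force: 20.0
```

>>> send_rows([
  [0,0,-0.02,0,0,0],
  [0,0,-0.05,0,0,0],
  [0,0,-0.08,0,0,0],
  [0,0,-0.1,0,0,0],
  [0,0,-0.1,0,0,0],
  [0,0,-0.1,0,0,0],
])

```text
t: 29.92
position: [0.433, -0.1645, 0.0775]
eef_rot: [-2.443, -1.973, 0.001]
force: [0.6, -0.6, -0.3]
width: 0.0513
grasp_force: 20.0
```

```bash
python3 - <<'E'
from h import *
plan((.5697,.2102,.077,-.212))
E
```

```text
t 29.93 pos [ 0.433  -0.1645  0.0775] w 0.0513 gf 20.0 q [-0.62 -0.03  2.    0.    1.18 -0.41]
 shift [0.3951 0.0548 0.0007] turn [-0.002 -0.001  0.   ] q6 0.57
```

>>> send_rows([
  [0.03,0.004,0,0,0,0],
  [0.08,0.011,0,0,0,0],
  [0.135,0.018,0,0,0,0],
  [0.19,0.026,0,0,0,0],
  [0.245,0.033,0,0,0,0],
  [0.3,0.041,0,0,0,0],
  [0.345,0.047,0,0,0,0],
  [0.38,0.052,0,0,0,0],
  [0.395,0.054,0,0,0,0],
  [0.395,0.054,0,0,0,0],
])

```text
t: 31.18
position: [0.569, 0.2096, 0.0775]
eef_rot: [-2.443, -1.975, 0.003]
force: [-0.7, 0.5, -1.0]
width: 0.0513
grasp_force: 20.0
```

>>> send_rows([
  [0,0,0,0,0,0],
  [0,0,0,0,0,0],
])

```text
t: 31.42
position: [0.5695, 0.2086, 0.0787]
eef_rot: [2.445, 1.972, -0.001]
force: [0.6, 0.2, -1.0]
width: 0.0513
grasp_force: 20.0
```

```bash
python3 - <<'E'
from h import *
plan((.5697,.2102,.077,-.212))
E
```

```text
t 31.43 pos [0.5695 0.2086 0.0787] w 0.0513 gf 20.0 q [ 0.15  0.33  1.6  -0.    1.22  0.37]
 shift [ 0.0016 -0.0001  0.0017] turn [-0.     0.    -0.001] q6 0.57
```

>>> send_rows([
  [0.001,0,0.025,0,0,0],
  [0.001,0,0.05,0,0,0],
  [0.001,0,0.072,0,0,0],
  [0.001,0,0.086,0,0,0],
  [0.001,0,0.092,0,0,0],
  [0.001,0,0.094,0,0,0],
  [0.001,0,0.094,0,0,0],
])

```text
t: 32.3
position: [0.5705, 0.2108, -0.0146]
eef_rot: [2.444, 1.974, 0.002]
force: [-0.2, -1.3, -0.5]
width: 0.0516
grasp_force: 20.0
```

>>> send_rows([
  [0,0,0.001,0,0,0],
  [0,0,0.002,0,0,0],
  [0,0,0.002,0,0,0],
])

```text
t: 32.67
position: [0.5702, 0.2108, -0.017]
eef_rot: [2.444, 1.974, 0.001]
force: [-0.4, -0.1, 0.4]
width: 0.0512
grasp_force: 20.0
```

>>> send_rows([
  [0,0,0.001,0,0,0],
  [0,0,0.001,0,0,0],
])

```text
t: 32.92
position: [0.5702, 0.2108, -0.017]
eef_rot: [2.444, 1.974, 0.0]
force: [-2.8, -0.9, 7.5]
width: 0.0513
grasp_force: 20.0
```

>>> send_rows([
  [0,0,0,0,0,0],
  [0,0,0,0,0,0],
  [0,0,0,0,0,0],
  [0,0,0,0,0,0],
], fingers=82)

```text
t: 33.42
position: [0.5698, 0.2107, -0.0185]
eef_rot: [-2.444, -1.974, 0.0]
force: [0.3, -0.2, -0.5]
width: 0.0756
grasp_force: 0.0
```

>>> send_rows([
  [0,0,-0.015,0,0,0],
  [0,0,-0.05,0,0,0],
  [0,0,-0.1,0,0,0],
  [0,0,-0.12,0,0,0],
  [0,0,-0.12,0,0,0],
])

```text
t: 34.05
position: [0.5711, 0.2109, 0.1034]
eef_rot: [2.443, 1.973, 0.005]
force: [0.6, -0.0, -0.7]
width: 0.0754
grasp_force: 0.0
```

```bash
python3 - <<'E'
from h import *
g=np.array([.6563,-.0203])+.025*np.array([-.129,.9916]); print(g)
plan((.373,.2136,.07,1.817),(.373,.2136,-.03,1.817),(.373,.2136,.07,1.817),(*g,.07,.13))
E
```

```text
[0.653075 0.00449 ]
t 34.05 pos [0.5711 0.2109 0.1034] w 0.0754 gf 0.0 q [ 0.16  0.3   1.57 -0.    1.26  0.37]
 shift [-0.0391 -0.1944  0.0327] turn [ 0.003  0.003 -2.029] q6 -1.30
 shift [0.  0.  0.1] turn [0. 0. 0.] q6 -1.30
 shift [ 0.   0.  -0.1] turn [0. 0. 0.] q6 -1.30
 shift [-0.2207 -0.2711  0.    ] turn [0.    0.    1.687] q6 -0.12
```

>>> send_rows([
  [-0.004,-0.03,0,0,0,-0.16],
  [-0.01,-0.06,0,0,0,-0.33],
  [-0.015,-0.09,0,0,0,-0.5],
  [-0.02,-0.12,0,0,0,-0.67],
  [-0.026,-0.15,0.01,0,0,-0.84],
  [-0.033,-0.175,0.02,0,0,-1.01],
  [-0.039,-0.1945,0.033,0,0,-1.18],
  [-0.039,-0.1945,0.033,0,0,-1.35],
  [-0.039,-0.1945,0.033,0,0,-1.52],
  [-0.039,-0.1945,0.033,0,0,-1.69],
], fingers=65)

```text
t: 35.3
position: [0.3695, 0.213, 0.0664]
eef_rot: [-0.137, -3.134, 0.002]
force: [-0.2, 0.0, -0.7]
width: 0.0593
grasp_force: 0.0
```

>>> send_rows([
  [0,0,0,0,0,-0.17],
  [0,0,0,0,0,-0.339],
  [0,0,0,0,0,-0.339],
  [0,0,0,0,0,-0.339],
])

```text
t: 35.8
position: [0.3706, 0.2133, 0.0676]
eef_rot: [0.381, -3.116, 0.0]
force: [0.4, 0.3, 0.1]
width: 0.0597
grasp_force: 0.0
```

```bash
python3 - <<'E'
from h import *
plan((.373,.2136,-.03,1.817))
c=cam('top','t8')
E
```

```text
t 35.80 pos [0.3706 0.2133 0.0676] w 0.0597 gf 0.0 q [ 0.24 -0.12  2.1   0.    1.16 -1.58]
 shift [-0.0027 -0.0003  0.0976] turn [ 0.    -0.002 -0.003] q6 -1.30
```

View pics/t8.png

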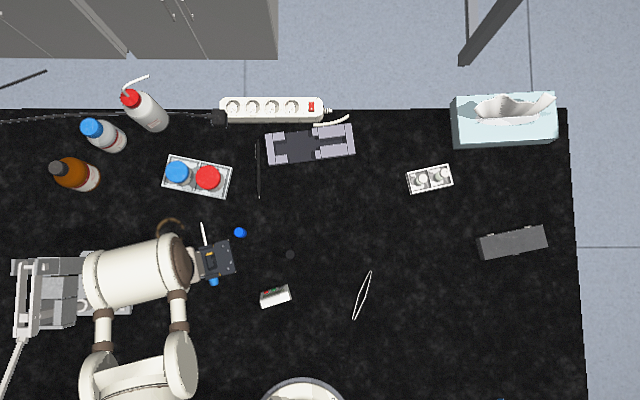

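All four containers sit in their bays: jars at (178,172) and (208,178), vials at about (420,181) and (441,173). The gripper is over the screwdriver handle.

>>> send_rows([
  [-0.002,0,0.03,0,0,0],
  [-0.002,0,0.06,0,0,0],
  [-0.002,0,0.08,0,0,0],
  [-0.002,0,0.09,0,0,0],
  [-0.002,0,0.096,0,0,0],
  [-0.002,0,0.098,0,0,0],
  [-0.002,0,0.098,0,0,0],
])

```text
t: 36.72
position: [0.374, 0.2141, -0.0288]
eef_rot: [-0.385, 3.117, 0.0]
force: [0.0, -0.5, -0.2]
width: 0.0597
grasp_force: 0.0
```

>>> send_rows([
  [0,0,0.001,0,0,0],
  [0,0,0.002,0,0,0],
  [0,0,0.002,0,0,0],
])

```text
t: 37.1
position: [0.3735, 0.214, -0.0313]
eef_rot: [-0.386, 3.118, -0.0]
force: [0.5, -0.4, -0.5]
width: 0.0595
grasp_force: 0.0
```

>>> send_rows([
  [0,0,0,0,0,0],
  [0,0,0,0,0,0],
  [0,0,0,0,0,0],
  [0,0,0,0,0,0],
  [0,0,0,0,0,0],
  [0,0,0,0,0,0],
], fingers=0, force=25)

```text
t: 37.85
position: [0.3735, 0.214, -0.0313]
eef_rot: [-0.386, 3.118, 0.0]
force: [0.2, -1.9, -0.9]
width: 0.0213
grasp_force: 25.0
```

>>> send_rows([
  [0,0,-0.02,0,0,0],
  [0,0,-0.05,0,0,0],
  [0,0,-0.08,0,0,0],
  [0,0,-0.1,0,0,0],
  [0,0,-0.1,0,0,0],
  [0,0,-0.1,0,0,0],
])

```text
t: 38.6
position: [0.3727, 0.2138, 0.0677]
eef_rot: [0.385, -3.116, 0.0]
force: [0.1, -0.9, -0.9]
width: 0.0216
grasp_force: 25.0
```

```bash
python3 - <<'E'
from h import *
plan((.6531,.0045,.07,.13))
c=cam('top'); i=c['img'][200:300,150:270][:,:,::-1]; cv2.imwrite('pics/c9.png',cv2.resize(i,(720,600)))
E
```

```text
t 38.60 pos [0.3727 0.2138 0.0677] w 0.0216 gf 25.0 q [ 0.24 -0.11  2.1   0.    1.16 -1.58]
 shift [-0.221  -0.2713 -0.0027] turn [-1.000e-03 -1.000e-03  1.687e+00] q6 -0.12
```

View pics/c9.png

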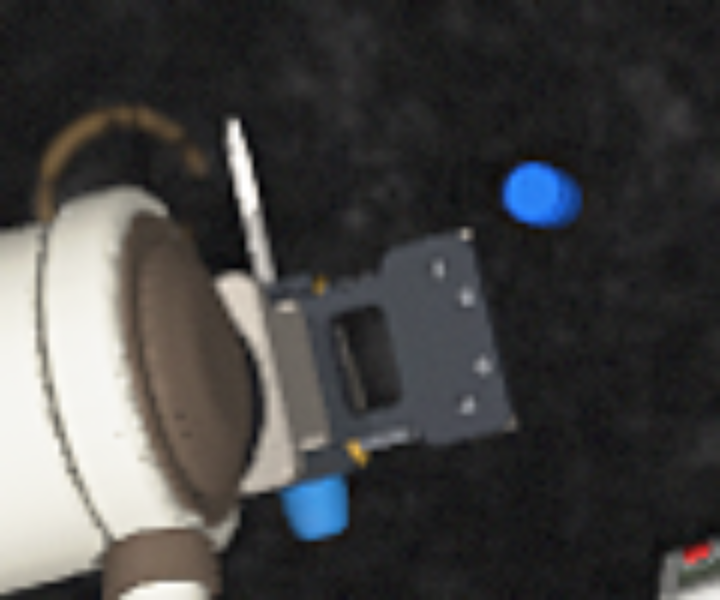

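The screwdriver is held level, with its blade tip at crop (233,125) and handle end at (315,515). Next I swing it to the tool tray.

>>> send_rows([
  [-0.02,-0.025,-0.002,0,0,0.15],
  [-0.044,-0.054,-0.002,0,0,0.32],
  [-0.068,-0.084,-0.002,0,0,0.49],
  [-0.092,-0.113,-0.002,0,0,0.66],
  [-0.116,-0.143,-0.002,0,0,0.83],
  [-0.14,-0.172,-0.002,0,0,1.0],
  [-0.164,-0.201,-0.002,0,0,1.17],
  [-0.188,-0.23,-0.002,0,0,1.34],
  [-0.21,-0.257,-0.002,0,0,1.51],
  [-0.221,-0.271,-0.002,0,0,1.65],
])

```text
t: 39.9
position: [0.654, 0.0038, 0.0687]
eef_rot: [-2.034, -2.391, 0.002]
force: [-0.9, 0.8, -1.3]
width: 0.0212
grasp_force: 25.0
```

>>> send_rows([
  [0,0,0,0,0,0.037],
  [0,0,0,0,0,0.037],
  [0,0,0,0,0,0.037],
])

```text
t: 40.28
position: [0.653, 0.0058, 0.0703]
eef_rot: [-2.069, -2.362, 0.001]
force: [0.1, 1.0, -0.8]
width: 0.0216
grasp_force: 25.0
```

```bash
python3 - <<'E'
from h import *
plan((.6531,.0045,.069,.13))
c=cam('scene'); i=c['img'][120:230,180:360][:,:,::-1]; cv2.imwrite('pics/c10.png',cv2.resize(i,(800,489)))
c=cam('top');cv2.imwrite('pics/c11.png',cv2.resize(c['img'][100:220,220:400][:,:,::-1],(800,533)))
E
```

```text
t 40.27 pos [0.653  0.0058 0.0703] w 0.0216 gf 25.0 q [-0.18  0.45  1.45  0.    1.24 -0.31]
 shift [-0.0013 -0.0001  0.0013] turn [-0.001 -0.     0.002] q6 -0.12
```

View pics/c11.png

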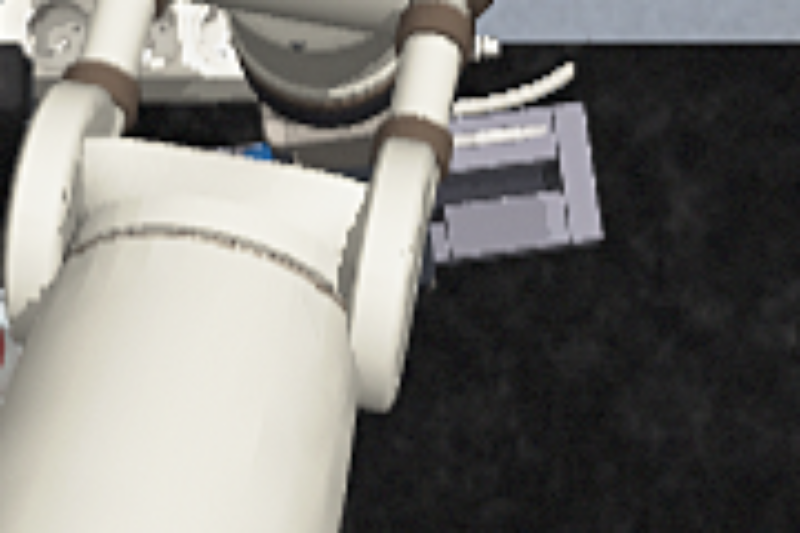

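The crop shows the blade tip at (548,130), held high, with the dark channel running from (445,185) to (558,178). I'll check the alignment by ray casting.

```bash
python3 - <<'E'
from h import *
c=cam('top'); s=lambda L:(np.array(L,float)+.5)/4.4444-.5+[220,100]
b=onplane(c,s([(548,130),(458,139)]),.112); ch=onplane(c,s([(558,176),(450,188)]),.004)
rim=onplane(c,s([(585,102),(604,240)]),.018)
print('blade',b.round(4),'channel floor',ch.round(4),'end edge',rim.round(4))
ctr=np.array([.6563,-.0203,0]);ex=np.array([.9916,.129,0]);ey=np.array([-.129,.9916,0])
for q in(b,ch,rim): print([((p-ctr)@ex).round(4).tolist() for p in q],[((p-ctr)@ey).round(4).tolist() for p in q])
E
```

```text
blade [[ 0.6653 -0.093   0.112 ]
 [ 0.661  -0.0488  0.112 ]] channel floor [[ 0.6705 -0.1057  0.004 ]
 [ 0.664  -0.0467  0.004 ]] end edge [[ 0.7076 -0.1197  0.018 ]
 [ 0.6317 -0.1289  0.018 ]]
[-0.0004, 0.0009] [-0.0733, -0.0289]
[0.0031, 0.0043] [-0.0865, -0.0272]
[0.0381, -0.0384] [-0.1052, -0.1045]
```

>>> send_rows([
  [-0.001,0.001,0.025,0,0,0],
  [-0.001,0.001,0.05,0,0,0],
  [-0.001,0.001,0.065,0,0,0],
  [-0.001,0.001,0.075,0,0,0],
  [-0.001,0.001,0.082,0,0,0],
  [-0.001,0.001,0.088,0,0,0],
  [-0.001,0.001,0.092,0,0,0],
  [-0.001,0.001,0.095,0,0,0],
  [-0.001,0.001,0.095,0,0,0],
])

```text
t: 41.55
position: [0.6549, 0.0042, -0.0244]
eef_rot: [-2.072, -2.361, 0.0]
force: [-1.2, -0.0, -0.9]
width: 0.0217
grasp_force: 25.0
```

>>> send_rows([
  [0,0,0.001,0,0,0],
  [0,0,0.002,0,0,0],
  [0,0,0.002,0,0,0],
])

```text
t: 41.92
position: [0.6549, 0.0042, -0.0263]
eef_rot: [-2.072, -2.361, 0.0]
force: [0.4, 0.1, -1.5]
width: 0.0216
grasp_force: 25.0
```

>>> send_rows([
  [0,0,0.001,0,0,0],
  [0,0,0.001,0,0,0],
])

```text
t: 42.18
position: [0.6551, 0.0042, -0.0272]
eef_rot: [2.072, 2.361, 0.0]
force: [0.2, -0.7, -0.3]
width: 0.0214
grasp_force: 25.0
```

>>> send_rows([
  [0,0,0.001,0,0,0],
  [0,0,0.001,0,0,0],
])

```text
t: 42.42
position: [0.6551, 0.0041, -0.0273]
eef_rot: [2.072, 2.361, -0.0]
force: [-2.5, 0.7, 5.8]
width: 0.0215
grasp_force: 25.0
```

>>> send_rows([
  [0,0,0.001,0,0,0],
  [0,0,0.001,0,0,0],
])

```text
t: 42.68
position: [0.6551, 0.0041, -0.0274]
eef_rot: [-2.072, -2.361, 0.001]
force: [-5.7, 1.5, 11.9]
width: 0.0218
grasp_force: 25.0
```

Floor contact is at the expected height. Now release, lift, move clear and look.

>>> send_rows([
  [0,0,-0.002,0,0,0],
  [0,0,-0.002,0,0,0],
  [0,0,-0.002,0,0,0],
  [0,0,-0.002,0,0,0],
  [0,0,-0.002,0,0,0],
], fingers=50)

```text
t: 43.3
position: [0.6549, 0.0042, -0.0275]
eef_rot: [-2.072, -2.361, 0.0]
force: [-0.7, -0.3, -0.4]
width: 0.0458
grasp_force: 0.0
```

>>> send_rows([
  [0,0,-0.015,0,0,0],
  [0,0,-0.05,0,0,0],
  [0,0,-0.1,0,0,0],
  [0,0,-0.15,0,0,0],
  [0,-0.05,-0.16,0,0,0],
  [0,-0.11,-0.16,0,0,0],
  [0,-0.17,-0.16,0,0,0],
  [0,-0.22,-0.16,0,0,0],
  [0,-0.25,-0.16,0,0,0],
  [0,-0.25,-0.16,0,0,0],
])

```text
t: 44.55
position: [0.4066, -0.0284, 0.1336]
eef_rot: [2.072, 2.358, 0.001]
force: [0.3, -0.1, -0.1]
width: 0.046
grasp_force: 0.0
```

```bash
python3 - <<'E'
from h import *
c=cam('top'); P=cloud(c); cv2.imwrite('pics/c12.png',cv2.resize(c['img'][100:300,150:470][:,:,::-1],(800,500),interpolation=cv2.INTER_CUBIC))
o=get_obs();print(o['t'],o['position'],o['width'],o['qvel'].round(3))
hsv=cv2.cvtColor(c['img'],cv2.COLOR_RGB2HSV); m=(hsv[...,0]>95)&(hsv[...,0]<125)&(hsv[...,1]>110); m[:118]=0;m[170:]=0;m[:,:262]=0;m[:,360:]=0
v,u=np.nonzero(m); w=onplane(c,np.c_[u,v],.016)
ctr=np.array([.6563,-.0203,0]);ex=np.array([.9916,.129,0]);ey=np.array([-.129,.9916,0])
a=(w-ctr)@ex;b=(w-ctr)@ey; print('handle x',a.mean(),'y',np.percentile(b,[2,98]),'slope',np.polyfit(b,a,1)[0],'z',np.nanpercentile(P[m][:,2],[50,95]))
E
```

```text
44.6 [ 0.40769657 -0.02847568  0.13381793] 0.045681357987870354 [ 0.012  0.045 -0.04   0.    -0.007  0.003]
handle x 0.002122064923360422 y [-0.00890903  0.07304818] slope -0.10074149253659581 z [0.02347733 0.02767628]
```

View pics/c12.png

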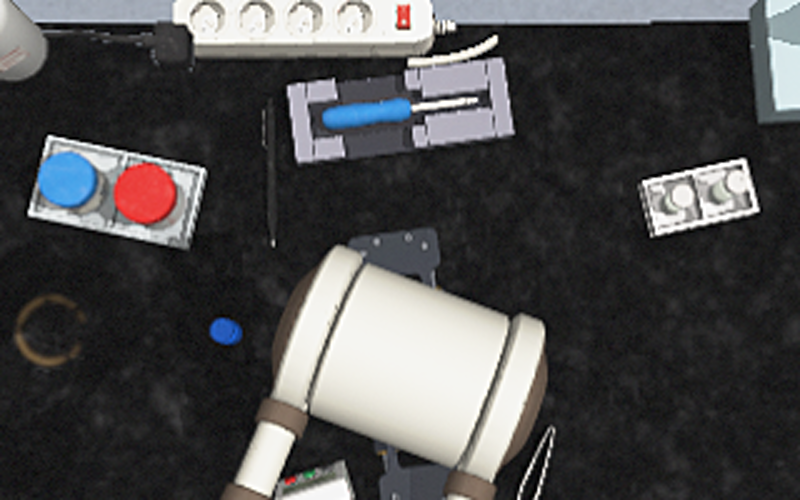

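The crop shows the screwdriver lying in the recess, handle end at (325,119) and blade tip at (478,100), with the line between them parallel to the tray. All four containers stand in their bays. I'll do one numeric check after the arm settles.

>>> send_rows([
  [0,0,0,0,0,0],
  [0,0,0,0,0,0],
  [0,0,0,0,0,0],
  [0,0,0,0,0,0],
])

```text
t: 45.1
position: [0.4072, -0.0282, 0.1326]
eef_rot: [-2.072, -2.361, 0.0]
force: [0.4, 0.1, 0.2]
width: 0.0462
grasp_force: 0.0
```

```bash
python3 - <<'E'
from h import *
c=cam('top'); s=lambda p:[(np.array(p,float)+.5)/2.5-.5+[150,100]]
ok=True
def rel(n,p,z,ctr,yaw,yb,tol):
    global ok
    w=onplane(c,s(p),z)[0,:2]-ctr; x=w@[np.cos(yaw),np.sin(yaw)]; y=w@[-np.sin(yaw),np.cos(yaw)]-yb
    print(n,round(x,4),round(y,4)); ok&=max(abs(x),abs(y))<tol
J=[.5785,.2474];V=[.5699,-.3008]
rel('blue',(68,180),.062,J,-.212,.037,.012); rel('red',(145,193),.064,J,-.212,-.037,.012)
rel('short',(683,196),.056,V,.22,.024,.01); rel('tall',(739,181),.070,V,.22,-.024,.01)
d=(onplane(c,s((325,119)),.015)-onplane(c,s((478,100)),.015))[0]; a=np.arctan2(d[1],d[0]); print('driver len',np.linalg.norm(d),'angle off',a-1.700)
print(ok, get_obs()['qvel'].round(3))
if ok and abs(a-1.7)<.07: print(sign_off())
E
```

```text
blue -0.0043 -0.0048
red -0.0018 -0.0016
short 0.0005 -0.0012
tall 0.001 -0.0018
driver len 0.14773054273231986 angle off -0.005952077529333355
True [-0.001 -0.005  0.004 -0.001 -0.001 -0.001]
the job is handed in; nothing more can be done
None
```

The job is handed in, though no verdict came back: at the last camera check both vials, both jars and the screwdriver were in place within tolerance, with the arm clear, after about 45 s on the robot's clock.

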